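# Photograph an engraved plate with the handheld camera and lay the camera in its rest

## Task

Take the handheld inspection camera out of its dock and photograph the round engraved plate: hold the lens about 5 cm from the plate, pointed squarely at the dot at its centre, and keep it still for about two seconds. Then lay the camera on its side in the wooden rest, thick lens head in the wide V and thin handle in the narrow V, setting it down rather than dropping it. Do not bump or turn either vise, and leave everything else on the bench where it stands.

Things in the scene. Friction and masses are not known exactly. Their poses are not given: they have to be found in the camera images.
- camera: Handheld inspection camera, a round stick 160 mm long: grey lens head 40 mm in diameter for 45 mm, a cone to 60 mm, then a black handle 28 mm in diameter. 160 g, centre of mass 70 mm from the lens. Starts upright, lens down in the dock. Origin: centre of the lens face; z axis runs to the tail, so it looks along -z.
- dock: Fixed grey dock, a round cup 62 mm wide and 30 mm high, 46 mm bore, its floor 8 mm above the bench (where the lens face stands), on a foot 84 mm wide. Origin: centre of its underside, z up.
- cradle: Fixed wooden rest, base 110 x 64 x 10 mm (x -50 to 60 mm). Origin on the bench, z up. Wide V (72 mm wide, 14 thick) at x = +30 mm for the lens head, narrow V (54 mm wide, 14 thick) at x = -25 mm for the handle. A camera laid in it lies level along x, axis 55 mm above the bench at y = 0, lens towards +x with its face at x = 55 mm (1 cm either way is fine), tail overhanging at x = -105 mm.
- round_plate (a point): Centre of the face of the round steel plate (68 mm in diameter, small dark dot in the middle) held in one of two ball vises; its z axis is the plate's outward normal, leaning 25 to 45 degrees from vertical.
- square_plate (a point): The same for the square steel plate (60 mm side) in the other ball vise. Not to be photographed.
- vise_round: Ball vise that holds the round plate: a steel ball 84 mm in diameter centred 52 mm above the bench on a black ring 96 mm wide, with a tilted head and jaws; the whole reaches 125 mm high and within 75 mm of its axis. Fixed; its head turns if pushed. Origin: centre of its underside; the plate leans to its -x.
- vise_square: The like ball vise that holds the square plate, same sizes.
- mug: White mug, 80 mm in diameter, 92 mm high, handle at its +y reaching 70 mm from the axis. Loose bystander; origin at the centre of its underside.
- block: Dark wooden block 90 x 40 x 30 mm high, long along x. Loose bystander; origin at the centre of its underside.
- bottle: Amber bottle, 48 mm in diameter, 110 mm high. Loose bystander; origin at the centre of its underside.
- tin: Aluminium tin, 68 mm in diameter, 30 mm high. Loose bystander; origin at the centre of its underside.
- case: Black case 150 x 60 x 36 mm high, long along x. Loose bystander; origin at the centre of its underside.
- graver_a: Graver (hand tool with wooden handle and steel blade), lying along its x, 128 mm long, 28 mm wide, 22 mm high, handle to -x. Loose bystander; origin on the bench near its middle.
- graver_b: A second, like graver.
Mind the look-alikes: they are no part of the job. Leave any orange look-alike of the vise_round alone. Leave any pink look-alike of the camera alone.

How it is judged:
By the outcome, as a careful person would: the job done as asked, in the order asked, and still so for the second after the job is handed in, with the robot touching nothing.
It also fails if it takes over 58 s, if anything falls off the work surface, if the arm or the gripper's body presses on something with over 40 N, if the wrist force passes 120 N, or if a joint passes its speed limit or range.

## Robot

A 6-joint arm with a two-finger parallel gripper is mounted at the origin on the work surface. World frame = base frame: x ahead of the robot, y to its left, z up, the work surface at z = 0. Lengths are in m, angles in rad, forces in N, time in s.
With the tool pointing down it reaches from about 0.35 to 0.925 m from the base axis. Payload 6.4 kg.
Tool frame: the origin (TCP) lies midway between the tips of the shut fingers; the grasp point (between the pads) lies 19 mm behind it; z points along the fingers, y is the direction in which the jaws open and shut (so a half turn about z gives the same grasp; the last joint's range is limited). The gripper opens to 85 mm and grips with 20 to 120 N. Pads are 22 mm wide; open, the fingers measure 114 mm over their backs; the gripper's body (76 mm by 85 mm) begins 54 mm behind the grasp point. The pads swing forward as they close: fully open they stand 13 mm farther back than shut.
Start: joints at [1.171, 0.245, 1.558, -0, 1.339, -0.174], TCP at [0.146, 0.634, 0.231] pointing down, gripper open.
Joint ranges: [-3.13, 3.13], [-1.02, 2.26], [0.13, 2.54], [-0.95, 4.09], [0.21, 2.88], [-2.74, 2.74]. Speed limits (rad/s): [2.57, 2.57, 3.14, 3.14, 3.14, 3.14].

## Interface

Orientations are given as a rotation vector (axis times angle).
In Python, from plant import env gives the robot as it stands. The module is installed in compiled form; this text tells all that it offers. Calls block until the motion is done:
- env.move_to(position, orientation): joint-space move of the TCP to a pose.
- env.servo_line(position, ori=None, rate=0.15, guard=None): straight line of the TCP; ori=None keeps the orientation; rate is the mean speed in m/s. With guard (N) it stops when the force on the tool has changed by that much, and returns True; else False.
- env.set_joints(angles): joint-space move.
- env.command_gripper(opening, effort=None): opening from 0.0 (shut) to 1.0 (fully open); effort is the grip in N (None keeps the last); returns when the fingers have stopped.
- env.dwell(seconds).
- env.ik(position, orientation): joint angles nearest the present ones, or None.
- env.state(): the state.
- env.capture(name): name is "scene" or "top"; returns the picture (420x560x3 uint8, blue, green, red); there is no depth.
- env.camera_params(name): a dict with "fx", "fy", "cx", "cy" (pixels), "rvec" (rotation vector, rad) and "tvec" (3), from world to camera coordinates, as OpenCV has them. Camera axes: x right, y down, z forward; pixel columns grow to the right and rows downward; lengths in m; the calibration is good to about 2 mm. A picture is of the moment at which its call begins. camera_params takes no time and is no camera call.
A pose or a line that the arm cannot do raises env.PlanningError and nothing moves.
- env.job_done(): hands the job in, once; it reports no verdict.
The state is a dict: "clock": time; "joint_positions": joint angles; "qvel": joint speeds; "joint_torque": joint torques, N m; "tool_pos": TCP position; "ee_rot": TCP orientation; "ft_force": force on the tool from outside, world axes, zero at the start; "torque": the same for the moment, N m; "gripper_width": opening from 0.0 (shut) to 1.0 (fully open).
Only numpy, scipy, OpenCV 4.12 (cv2) and the standard library are available. Lean on these libraries where they do the work, as an engineer would, in place of code of your own. Each camera call takes 0.05 s, during which the arm holds its last target. There are 200 camera calls.

## Working session

There is one attempt and no reset: what is moved stays moved. The work goes in short steps, each a Python script; the robot and the scene stay as the last script left them, time stands still between calls to the robot, and variables do not carry over. Pictures are saved under pics/ and viewed, about 8 in all and at most 12, crops included, and the job is handed in when it is done.

```bash
mkdir -p pics; python3 - <<'E'
from plant import env
import cv2
for n in("scene","top"):
    cv2.imwrite(f"pics/{n}0.png",env.capture(n)); print(n,env.camera_params(n))
print(env.state())
E
```

```text
scene {'fx': 524.4901320146085, 'fy': 524.4901320146085, 'cx': 284.6020039043682, 'cy': 204.63680121303065, 'rvec': array([ 0.68806649,  2.6924842 , -0.99460682]), 'tvec': array([ 0.53214848, -0.11167216,  1.69913891])}
top {'fx': 439.9474067174548, 'fy': 439.9474067174548, 'cx': 283.56321488393695, 'cy': 208.7815330550756, 'rvec': array([ 2.18798102, -2.14482181,  0.11793809]), 'tvec': array([-0.08295723,  0.55812146,  1.43497938])}
{'clock': 0.1, 'joint_positions': array([ 1.17091225e+00,  2.45746197e-01,  1.55892222e+00, -1.34878081e-05,
        1.33870489e+00, -1.74120162e-01]), 'qvel': array([ 0.00043516, -0.00134453, -0.00291775,  0.00073592, -0.00016918,
        0.0002869 ]), 'joint_torque': array([-2.37263685e-04, -4.30681443e+01, -3.27126396e+01, -1.06642590e-04,
        2.94026424e-03,  7.50223904e-06]), 'tool_pos': array([0.14530966, 0.6330207 , 0.23027308]), 'ee_rot': array([-3.53816116e-01, -3.12110934e+00,  2.68805406e-03]), 'ft_force': array([ 0.30468625, -1.06195528,  0.00707582]), 'torque': array([-0.04509042,  0.00915752,  0.04900673]), 'gripper_width': 1.0015294801908847}
```

View pics/scene0.png

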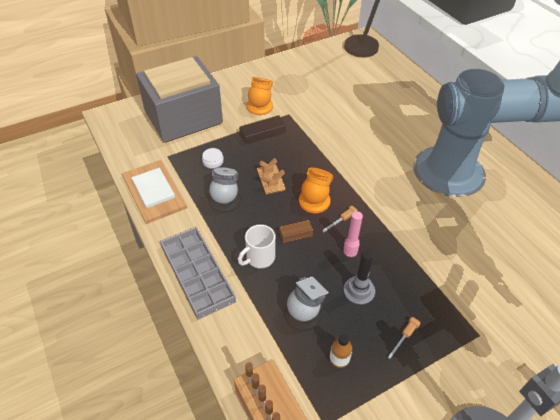

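View pics/top0.png

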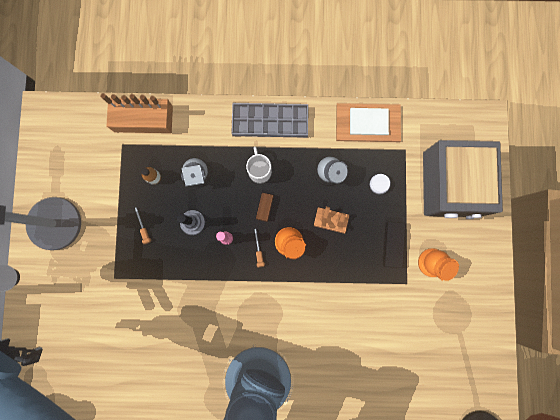

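The scene shows:
- **Camera:** the black-handled one in its dock is at top (193,222), scene (362,275). The pink one at top (223,238) is the look-alike.
- **Vises:** the steel vise at top (333,170) has the round plate and the one at (194,172) has the square plate. The two orange ones are look-alikes.
- **Cradle:** top (332,219), scene (271,177).

Next I'll confirm these in one enlarged crop.

```bash
cat > h.py <<'E'
import numpy as np, cv2
from scipy.spatial.transform import Rotation as R
from plant import env
P={n:env.camera_params(n) for n in("scene","top")}
def KRt(n):
    p=P[n]; K=np.array([[p['fx'],0,p['cx']],[0,p['fy'],p['cy']],[0,0,1.]])
    return K,cv2.Rodrigues(p['rvec'])[0],p['tvec']
def ray(n,uv):
    K,Rm,t=KRt(n); d=Rm.T@np.linalg.inv(K)@np.array([*uv,1.]); return -Rm.T@t,d/np.linalg.norm(d)
def onz(n,uv,z):
    c,d=ray(n,uv); return c+d*(z-c[2])/d[2]
def tri(a,b):   # a: scene px, b: top px
    c1,d1=ray("scene",a); c2,d2=ray("top",b)
    s=np.linalg.lstsq(np.c_[d1,-d2],c2-c1,rcond=None)[0]
    p,q=c1+s[0]*d1,c2+s[1]*d2; return (p+q)/2,np.linalg.norm(p-q)
def proj(n,X):
    K,Rm,t=KRt(n); x=K@(Rm@np.asarray(X,float)+t); return x[:2]/x[2]
E
python3 - <<'E'
import cv2,numpy as np
s=cv2.imread("pics/scene0.png");t=cv2.imread("pics/top0.png")
f=lambda im,u,v:cv2.resize(im[v:v+50,u:u+66],(396,300),interpolation=cv2.INTER_CUBIC)
a=np.vstack([np.hstack([f(s,192,155),f(t,300,146)]),np.hstack([f(s,240,150),f(t,300,194)])])
cv2.imwrite("pics/crop1.png",a)
b=np.vstack([np.hstack([f(s,330,253),f(t,160,197)]),np.hstack([f(s,270,270),f(t,160,147)])])
cv2.imwrite("pics/crop2.png",b)
E
```

```text
(no output)
```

View pics/crop1.png

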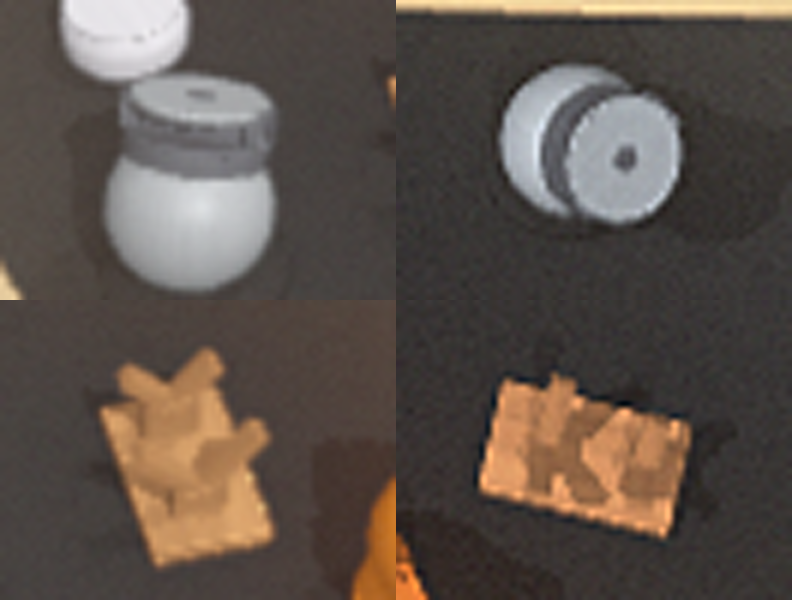

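View pics/crop2.png

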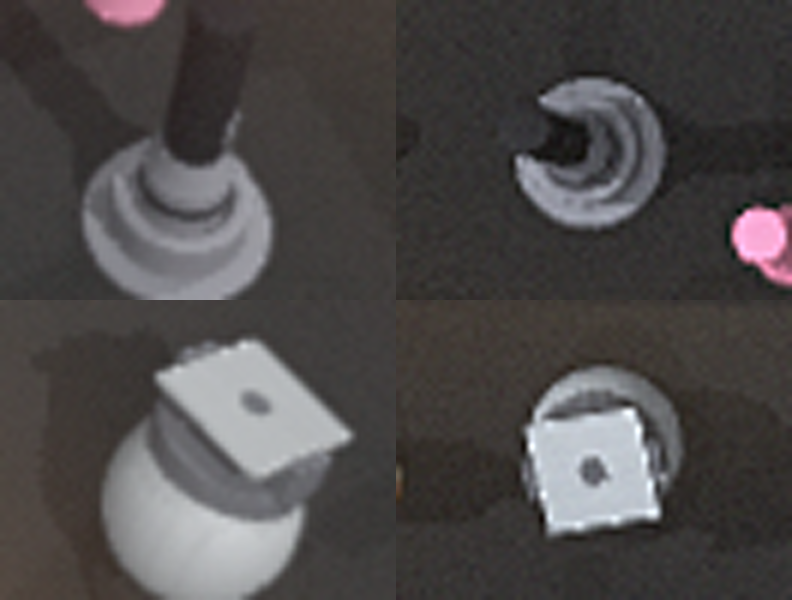

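Crop pixels: the round plate's dot is at scene (225.8,171), top (338.3,172.3), and it is clearly round. The camera with its grey head and black handle stands in the grey dock cup at top (192,222). The cradle's V toward top-left (scene lower) looks wider. I'll compute positions and overlay the predicted points to check that.

```bash
python3 - <<'E'
from h import *
np.set_printoptions(precision=4,suppress=True)
s=cv2.imread("pics/scene0.png");t=cv2.imread("pics/top0.png")
for n in P: print(n,'campos',ray(n,(0,0))[0])
o=-0.42
dot,e=tri((225.8+o,171+o),(338.3+o,172.3+o)); print('dot',dot,e)
ball,e=tri((223.8+o,189+o),(330.8+o,170.2+o)); print('ball',ball,e, 'ontop z.052',onz('top',(330.8+o,170.2+o),.052))
n=dot-ball; print('n ball->dot',n/np.linalg.norm(n),np.linalg.norm(n),np.degrees(np.arccos(n[2]/np.linalg.norm(n))))
# plate ellipse, bright pixels (HSV)
for nm,im,c in(("scene",s,(225,171)),("top",t,(338,172))):
    u,v=c; g=cv2.resize(im[v-25:v+26,u-25:u+26],None,fx=8,fy=8,interpolation=cv2.INTER_CUBIC)
    g=cv2.cvtColor(g,cv2.COLOR_BGR2GRAY); print(nm,'gray near',[int(g[204,204+k]) for k in(-60,-40,40,60)])
    cv2.imwrite(f"pics/g_{nm}.png",g)
print('foot', onz('top',(192.3+o,222.5+o),.006))
print('pink tail',onz('top',(223,236),.168))
# dock from scene: foot left/right 82..273 -> ; foot vertical
hs=cv2.cvtColor(t,cv2.COLOR_BGR2HSV)
m=((hs[...,0]<18)&(hs[...,1]>70)&(hs[...,2]>70)).astype(np.uint8); mm=np.zeros_like(m); mm[200:238,308:352]=m[200:238,308:352]
cnt=max(cv2.findContours(mm,0,1)[0],key=cv2.contourArea); r=cv2.minAreaRect(cnt); b=cv2.boxPoints(r); print('cradle rect',r); 
for q in b: print(q,onz('top',q,.01))
# crop corners read by eye
C=[((508-396)/6+300+o,(378-300)/6+194+o),((690-396)/6+300+o,(424-300)/6+194+o),((668-396)/6+300+o,(537-300)/6+194+o),((480-396)/6+300+o,(490-300)/6+194+o)]
W=np.array([onz('top',q,.01) for q in C]); print(W, [np.linalg.norm(W[i]-W[(i+1)%4]) for i in range(4)])
E
```

```text
scene campos [1.0624 0.7768 1.2044]
top campos [ 0.4021 -0.0719  1.4868]
dot [ 0.674  -0.2431  0.1027] 0.0005009264676025571
ball [ 0.6917 -0.2252  0.0507] 0.002530888819223926 ontop z.052 [ 0.6903 -0.2243  0.052 ]
n ball->dot [-0.3052 -0.3095  0.9006] 0.0578300341576205 25.766458716417727
scene gray near [172, 170, 169, 168]
top gray near [172, 167, 168, 185]
foot [0.511  0.2365 0.006 ]
pink tail [0.4592 0.1079 0.168 ]
cradle rect ((331.29412841796875, 218.8235626220703), (32.98484420776367, 22.313274383544922), 14.03624439239502)
[312.5883 225.6471] [ 0.5068 -0.1705  0.01  ]
[318. 204.] [ 0.5804 -0.1879  0.01  ]
[350. 212.] [ 0.5554 -0.2962  0.01  ]
[344.5883 233.6471] [ 0.482  -0.2783  0.01  ]
[[ 0.5717 -0.1888  0.01  ]
 [ 0.5477 -0.2914  0.01  ]
 [ 0.4839 -0.2794  0.01  ]
 [ 0.5082 -0.1739  0.01  ]] [np.float64(0.10536757502543319), np.float64(0.0648986303087194), np.float64(0.10826995656918903), np.float64(0.06523755324462842)]
```

```bash
python3 - <<'E'
from h import *
np.set_printoptions(precision=4,suppress=True)
s=cv2.imread("pics/scene0.png");t=cv2.imread("pics/top0.png")
def circ(K,Rm,tt,ell,r):
    (x,y),(A,B),th=ell; th=np.radians(th); c,si=np.cos(th),np.sin(th)
    T=np.array([[c,-si,x],[si,c,y],[0,0,1]]); Ti=np.linalg.inv(T)
    Q=Ti.T@np.diag([4/A**2,4/B**2,-1])@Ti; Q=K.T@Q@K
    l,V=np.linalg.eigh(Q); # one neg two pos
    if (l>0).sum()==1: l,V=-l,-V; l,V=np.linalg.eigh(-Q)
    n3=l[0]; l2,l1=l[1],l[2]; v3,v2,v1=V[:,0],V[:,1],V[:,2]
    out=[]
    g=np.sqrt((l1-l2)/(l1-n3)); h=np.sqrt((l2-n3)/(l1-n3))
    for a in(1,-1):
        n=g*a*v1+h*v3          # normal
        w=Rm.T@n
        if w[2]<0: w=-w
        out.append(w)
    return out
for nm,im,c in(("scene",s,(225,171)),("top",t,(338,172))):
    K,Rm,tt=KRt(nm); u,v=c
    g=cv2.cvtColor(cv2.resize(im[v-25:v+26,u-25:u+26],None,fx=8,fy=8,interpolation=cv2.INTER_CUBIC),cv2.COLOR_BGR2GRAY)
    for th in (125,140,150):
        m=(g>th).astype(np.uint8); k,lab=cv2.connectedComponents(m)
        d=(210,170)
        L=lab[204-(0 if nm=="scene" else 0),204+40]; mm=(lab==L).astype(np.uint8)
        cn=max(cv2.findContours(mm,0,1)[0],key=cv2.contourArea)
        hull=cv2.convexHull(cn); e=cv2.fitEllipse(hull)
        E=((e[0][0]/8-.4375+u-25,e[0][1]/8-.4375+v-25),(e[1][0]/8,e[1][1]/8),e[2])
        print(nm,th,E,'area',cv2.contourArea(cn)/64,cv2.contourArea(hull)/64)
        for w in circ(K,Rm,tt,E,.034): print('   n',w,'tilt',np.degrees(np.arccos(w[2])),'az',np.degrees(np.arctan2(w[1],w[0])))
bx=np.hstack([cv2.resize(s[150:200,200:250],(400,400),interpolation=2),cv2.resize(t[147:197,312:362],(400,400),interpolation=2)])
E
```

```text
scene 125 ((219.2906837463379, 161.95293045043945), (23.296161651611328, 40.09624481201172), 119.10408020019531) area 510.84375 616.390625
   n [-0.4495  0.1187  0.8853] tilt 27.705905362165048 az 165.21122538314506
   n [-0.7382 -0.6715  0.0648] tilt 86.28713193585075 az -137.70737540211974
scene 140 ((219.40644073486328, 161.8078956604004), (23.187231063842773, 39.5169792175293), 117.9909896850586) area 484.078125 593.9921875
   n [-0.4345  0.1137  0.8935] tilt 26.68747163374396 az 165.33102211594803
   n [-0.7263 -0.6843  0.065 ] tilt 86.27050713694742 az -136.7050192855381
scene 150 ((219.47068977355957, 161.74115371704102), (22.861534118652344, 39.36416244506836), 117.7059326171875) area 465.546875 580.1328125
   n [-0.4364  0.1055  0.8936] tilt 26.67702845600957 az 166.40844225037046
   n [-0.7254 -0.6844  0.0737] tilt 85.77268978031985 az -136.6656543216219
top 125 ((337.47428131103516, 171.87500762939453), (18.88031768798828, 21.62013816833496), 26.816667556762695) area 308.8984375 314.9453125
   n [0.0282 0.541  0.8406] tilt 32.79965369370221 az 87.01933897470263
   n [-0.364  -0.3312  0.8705] tilt 29.477663307439762 az -137.69856316680662
top 140 ((337.4473190307617, 171.88720512390137), (18.596302032470703, 21.136016845703125), 25.592004776000977) area 297.453125 304.4765625
   n [0.0121 0.5355 0.8445] tilt 32.383885139365226 az 88.70976930738955
   n [-0.3502 -0.3243  0.8788] tilt 28.507170187804473 az -137.1981404494814
top 150 ((337.45604133605957, 171.9099063873291), (18.43781089782715, 20.77611541748047), 23.32010841369629) area 288.75 296.78125
   n [-0.0125  0.531   0.8473] tilt 32.084488135303275 az 91.35308783349986
   n [-0.3281 -0.3182  0.8894] tilt 27.197079262614785 az -135.8831891681514
```

```bash
cat > circ.py <<'E'
from h import *
def circ(nm,ell):
    K,Rm,_=KRt(nm)
    (x,y),(A,B),th=ell; th=np.radians(th); c,si=np.cos(th),np.sin(th)
    Ti=np.linalg.inv(np.array([[c,-si,x],[si,c,y],[0,0,1]]))
    l,V=np.linalg.eigh(K.T@Ti.T@np.diag([4/A**2,4/B**2,-1])@Ti@K)
    g=np.sqrt((l[2]-l[1])/(l[2]-l[0])); h=np.sqrt((l[1]-l[0])/(l[2]-l[0]))
    W=[Rm.T@(g*a*V[:,2]+h*V[:,0]) for a in(1,-1)]
    return [w if w[2]>0 else -w for w in W]
E
python3 - <<'E'
from circ import *
np.set_printoptions(precision=4,suppress=True)
s=cv2.imread("pics/scene0.png");t=cv2.imread("pics/top0.png")
g=cv2.cvtColor(cv2.resize(s[155:205,192:258],(528,400),interpolation=2),cv2.COLOR_BGR2GRAY)
show=cv2.resize(s[155:205,192:258],(528,400),interpolation=2)
for th in(115,130,145):
    m=(g>th).astype(np.uint8); k,lab=cv2.connectedComponents(m)
    mm=(lab==lab[128,240]).astype(np.uint8)
    cn=max(cv2.findContours(mm,0,1)[0],key=cv2.contourArea)[:,0]
    q=cn[(cn[:,1]>118)|(cn[:,0]>262)]
    e=cv2.fitEllipse(q.astype(np.float32)); cv2.ellipse(show,e,(0,0,255),1)
    E=((e[0][0]/8-.4375+192,e[0][1]/8-.4375+155),(e[1][0]/8,e[1][1]/8),e[2]); print(th,E)
    for w in circ("scene",E): print('   n',w,'tilt',np.degrees(np.arccos(w[2])),'az',np.degrees(np.arctan2(w[1],w[0])))
for pnt in q[::3]: cv2.circle(show,tuple(map(int,pnt)),1,(0,255,0),-1)
# cradle hypothesis overlay: frame from base corners
W=np.array([[.5717,-.1888],[.5477,-.2914],[.4839,-.2794],[.5082,-.1739]])
ex=(W[0]+W[3]-W[1]-W[2]);ex/=np.linalg.norm(ex); ey=np.array([-ex[1],ex[0]]); c=W.mean(0); 
o=c-ex*.005; print('cradle +x dir toward +y: yaw',np.degrees(np.arctan2(ex[1],ex[0])),'origin',o)
big=[]
for nm,im,(u0,v0) in(("scene",s,(245,152)),("top",t,(308,196))):
    b=cv2.resize(im[v0:v0+44,u0:u0+50],(400,352),interpolation=2)
    for sg,col in((1,(0,255,0)),(-1,(255,0,255))):
        oo=c-sg*ex*.005
        for x,hw in((30,36),(-25,27)):
            for y in(-hw,hw):
                X=[*(oo+sg*ex*x/1e3+sg*ey*y/1e3),.062]; p=(proj(nm,X)+.5-[u0,v0])*8; cv2.circle(b,tuple(map(int,p)),5,col,1)
    big.append(b)
cv2.imwrite("pics/crop3.png",np.vstack([np.hstack(big),cv2.resize(np.hstack([show[:240,:],np.zeros((240,272,3),np.uint8)]),(800,240))]))
E
```

```text
115 ((225.1182975769043, 171.39637565612793), (9.756845474243164, 28.733036041259766), 107.2211685180664)
   n [-0.4702 -0.2248  0.8535] tilt 31.40864249104713 az -154.44632519036398
   n [-0.6409 -0.6745  0.3664] tilt 68.50512869981812 az -133.5364256227886
130 ((225.19903182983398, 171.32851028442383), (7.9436845779418945, 23.089088439941406), 96.5816421508789)
   n [-0.3246 -0.3154  0.8917] tilt 26.90885948938022 az -135.81757944892036
   n [-0.4973 -0.7702  0.3993] tilt 66.46815668951965 az -122.8499252819975
145 ((225.16910552978516, 171.30554580688477), (7.379347324371338, 22.188295364379883), 96.01172637939453)
   n [-0.3212 -0.3299  0.8877] tilt 27.414139809393838 az -134.22826514636196
   n [-0.4881 -0.7696  0.4117] tilt 65.6863792313435 az -122.38671953593428
cradle +x dir toward +y: yaw 76.93301470883455 origin [ 0.5267 -0.2382]
```

View pics/crop3.png

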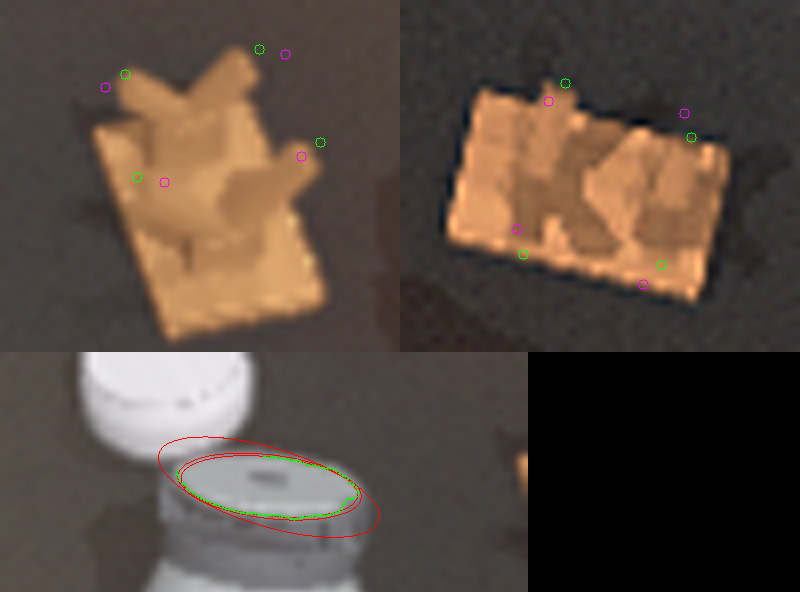

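The overlay settles the cradle direction. The green predicted tips (wide V toward +y) match in both views, with yaw about 77°. The round plate's ellipse gives a normal that agrees with the ball-to-dot direction: tilt about 27°, azimuth about −135.5°. Next I'll check the dock and cradle in the second view and search for grasp orientations.

```bash
cat >> h.py <<'E'
TH=np.radians(60); GZ=.115; BACK=.022      # tool/camera angle, grip station on camera, grasp point behind TCP
def tool(lens,a,u,half=0,th=TH):
    """TCP pos, rotvec for a camera with lens-face centre `lens`, axis a (to tail), tool heading u (made square to a)"""
    a=np.asarray(a,float)/np.linalg.norm(a); u=np.asarray(u,float); u=u-a*(u@a); u/=np.linalg.norm(u)
    z=-a*np.cos(th)+u*np.sin(th); y=np.cross(a,u)*(-1 if half else 1)
    M=np.c_[np.cross(y,z),y,z]
    return np.asarray(lens)+GZ*a+BACK*z, R.from_matrix(M).as_rotvec()
def az(d): return np.array([np.cos(np.radians(d)),np.sin(np.radians(d)),0])
N=np.array([-.326,-.320,.89]); N/=np.linalg.norm(N)
DOT=np.array([.674,-.2431,.1027]); DOCK=np.array([.511,.2365,0]); CR=np.array([.527,-.238,0]); YAW=76.9
def lay(up=0,x=.055): return CR+az(YAW)*x+[0,0,.055+up], -az(YAW), [0,0,-1]
E
python3 - <<'E'
from h import *
np.set_printoptions(precision=3,suppress=True)
for z in(.006,.03,.068): print('dock scene crop2',(proj('scene',[*DOCK[:2],z])-[330,253]+.42)*6)
for p in((93,127),(168,340),(327,302)): print('cradle corner scene',onz('scene',(p[0]/8+245-.44,p[1]/8+152-.44),.01))
ex,ey=az(YAW),az(YAW+90)
for x,y in((-.05,-.032),(-.05,.032),(.06,-.032),(.06,.032)): print('model corner',CR+ex*x+ey*y)
def tryit(nm,lens,a,us):
    for k,u in us:
        for h in(0,1):
            p,r=tool(lens,a,u,h); q=env.ik(p,r); print(nm,k,h,q,p if q is None else '')
tryit('dock',[*DOCK[:2],.008],[0,0,1],[(d,az(d)) for d in(-20,0,25,50)])
tryit('photo',DOT+.05*N,N,[(d,az(d)) for d in(-60,-20,20,60,100)])
l=lay(); tryit('lay',l[0],l[1],[(0,l[2])])
E
```

```text
dock scene crop2 [182.297 220.667]
dock scene crop2 [189.179 191.505]
dock scene crop2 [200.456 143.723]
cradle corner scene [ 0.549 -0.296  0.01 ]
cradle corner scene [ 0.576 -0.18   0.01 ]
cradle corner scene [ 0.512 -0.169  0.01 ]
model corner [ 0.547 -0.294  0.   ]
model corner [ 0.485 -0.279  0.   ]
model corner [ 0.572 -0.187  0.   ]
model corner [ 0.509 -0.172  0.   ]
dock -20 0 None [0.529 0.23  0.112]
dock -20 1 None [0.529 0.23  0.112]
dock 0 0 [0.359 0.056 2.313 4.061 0.392 0.875] 
dock 0 1 [ 0.359  0.056  2.313  4.061  0.392 -2.267] 
dock 25 0 [ 0.116 -0.011  2.382  2.294  0.373  2.218] 
dock 25 1 [ 0.116 -0.011  2.382  2.294  0.373 -0.924] 
dock 50 0 [-0.08   0.058  2.311  1.586  0.783  2.508] 
dock 50 1 [-0.08   0.058  2.311  1.586  0.783 -0.634] 
photo -60 0 None [ 0.634 -0.308  0.238]
photo -60 1 None [ 0.634 -0.308  0.238]
photo -20 0 None [ 0.641 -0.3    0.243]
photo -20 1 [-0.795  0.067  2.103  1.948  0.607 -0.185] 
photo 20 0 [-0.958  0.324  1.905  1.647  1.321  2.695] 
photo 20 1 [-0.958  0.324  1.905  1.647  1.321 -0.446] 
photo 60 0 [-0.939  0.619  1.494  1.294  1.878  2.405] 
photo 60 1 [-0.939  0.619  1.494  1.294  1.878 -0.736] 
photo 100 0 [-0.823  0.808  1.116  0.897  2.25   2.014] 
photo 100 1 [-0.823  0.808  1.116  0.897  2.25  -1.128] 
lay 0 0 [-0.877  0.503  1.689  0.425  1.309 -0.836] 
lay 0 1 [-0.877  0.503  1.689  0.425  1.309  2.306]
```

```bash
sed -i 's/^CR=//; s/CR=np.array(\[.527,-.238,0\])/CR=np.array([.528,-.237,0])/; s/DOCK=np.array(\[.511,.2365,0\])/DOCK=np.array([.5115,.235,0])/; s/GZ=.115/GZ=.122/' h.py
python3 - <<'E'
import h
from h import *
np.set_printoptions(precision=2,suppress=True)
def f(lens,a,u,th): 
    q=env.ik(*tool(lens,a,u,1,th)); return q
for d in(40,45,50,55):
    th=np.radians(d); print(d)
    for k in(10,25,35,45,60): print(' dock',k,f([*DOCK[:2],.008],[0,0,1],az(k),th),f([*DOCK[:2],.2],[0,0,1],az(k),th))
    for k in(20,60,100): print(' photo',k,f(DOT+.05*N,N,az(k),th),f(DOT+.15*N,N,az(k),th))
    l=lay(); l2=lay(.12)
    for hh in(0,1): print(' lay',env.ik(*tool(*l,hh,th)),env.ik(*tool(*l2,hh,th)))
E
```

```text
40
 dock 10 [ 0.25 -0.05  2.24 -0.19  0.26  1.81] [ 0.25 -0.35  2.1  -0.08  0.69  1.69]
 dock 25 [ 0.15 -0.06  2.25  0.6   0.33  0.78] [ 0.15 -0.37  2.11  0.27  0.73  1.15]
 dock 35 [ 0.09 -0.05  2.25  0.82  0.45  0.39] [ 0.09 -0.36  2.11  0.45  0.81  0.84]
 dock 45 [ 0.04 -0.03  2.22  0.9   0.59  0.15] [ 0.04 -0.33  2.09  0.58  0.92  0.58]
 dock 60 [-0.02  0.03  2.17  0.91  0.79 -0.1 ] [-0.02 -0.26  2.04  0.68  1.09  0.27]
 photo 20 [-0.93  0.24  1.83  1.26  1.21 -0.16] [-1.01  0.12  1.78  1.19  1.34 -0.03]
 photo 60 [-0.92  0.48  1.53  1.05  1.68 -0.68] [-0.99  0.38  1.48  1.05  1.8  -0.59]
 photo 100 [-0.83  0.63  1.25  0.75  1.97 -1.18] [-0.89  0.54  1.2   0.75  2.1  -1.13]
 lay [-0.96  0.65  1.59  0.61  1.58 -0.94] [-0.96  0.47  1.59  0.62  1.72 -0.84]
 lay [-0.96  0.65  1.59  0.61  1.58  2.2 ] [-0.96  0.47  1.59  0.62  1.72  2.3 ]
45
 dock 10 None [ 0.25 -0.38  2.15 -0.1   0.59  1.71]
 dock 25 [ 0.14 -0.07  2.29  0.94  0.26  0.44] [ 0.14 -0.4   2.16  0.35  0.64  1.08]
 dock 35 [ 0.07 -0.06  2.28  1.08  0.42  0.13] [ 0.07 -0.39  2.15  0.56  0.75  0.74]
 dock 45 [ 0.02 -0.03  2.2
[... 1496 characters left out ...]
 2.25  0.59  0.47  0.85]
 dock 35 [ 0.04 -0.04  2.35  1.65  0.46 -0.44] [ 0.04 -0.43  2.24  0.85  0.64  0.48]
 dock 45 [-0.03 -0.01  2.32  1.49  0.64 -0.44] [-0.03 -0.39  2.22  0.96  0.82  0.24]
 dock 60 [-0.1   0.07  2.24  1.31  0.89 -0.5 ] [-0.1  -0.29  2.14  1.02  1.07 -0.  ]
 photo 20 [-0.96  0.29  1.89  1.55  1.29 -0.37] [-1.04  0.15  1.86  1.47  1.37 -0.21]
 photo 60 [-0.94  0.58  1.5   1.23  1.83 -0.72] [-1.01  0.47  1.48  1.24  1.93 -0.61]
 photo 100 [-0.83  0.76  1.15  0.86  2.19 -1.14] [-0.89  0.67  1.12  0.89  2.31 -1.07]
 lay [-0.9   0.54  1.66  0.47  1.38 -0.87] [-0.9   0.37  1.64  0.46  1.55 -0.79]
 lay [-0.9   0.54  1.66  0.47  1.38  2.27] [-0.9   0.37  1.64  0.46  1.55  2.36]
```

```bash
sed -i 's/radians(60)/radians(45)/' h.py; cat > st.py <<'E'
from h import *
def say(t):
    s=env.state(); print(t,'clk %.2f'%s['clock'],'tcp',np.round(s['tool_pos'],4),'F',np.round(s['ft_force'],1),'T',np.round(s['torque'],2),'w %.3f'%s['gripper_width'])
def snap(tag,boxes,wh=(400,300)):
    out=[]
    for n,(u,v,w,h) in boxes:
        out.append(cv2.resize(env.capture(n)[v:v+h,u:u+w],wh,interpolation=2))
    cv2.imwrite(f"pics/{tag}.png",np.hstack(out))
E
python3 - <<'E'
from st import *
p,r=tool([*DOCK[:2],.008],[0,0,1],az(40),1); z=R.from_rotvec(r).as_matrix()[:,2]
env.move_to(p-.18*z,r); say('pre')
env.servo_line(p-.07*z,rate=.12); say('near')
hit=env.servo_line(p,rate=.05,guard=6); say(f'at {hit}')
snap('grasp1',[("scene",(320,230,80,75)),("top",(150,190,80,75))])
E
```

```text
pre clk 2.08 tcp [0.426  0.1636 0.2422] F [ 0.4 -0.2 -0. ] T [-0.23  0.26  0.02] w 1.003
near clk 3.15 tcp [0.4856 0.2132 0.1643] F [-0.1 -0.1  0.3] T [-0.22  0.25 -0.02] w 1.004
at False clk 4.70 tcp [0.5235 0.245  0.1147] F [ 0.5 -0.1 -0. ] T [-0.21  0.25 -0.01] w 0.999
```

View pics/grasp1.png

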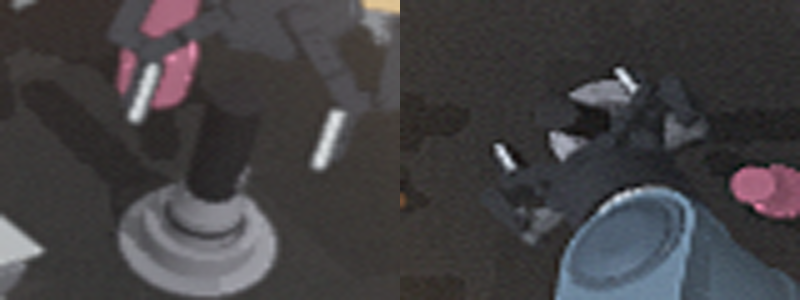

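The fingers straddle the handle (pads at crop (145,95) and (328,140), handle at (235,110)). Closing and lifting.

```bash
python3 - <<'E'
from st import *
env.command_gripper(0.2,effort=60); say('closed')
p=env.state()['tool_pos']
env.servo_line(p+[0,0,.06],rate=.06); say('lift')
env.servo_line(p+[0,0,.19],rate=.15); say('up')
u=proj('scene',[*DOCK[:2],.26]).astype(int); v=proj('top',[*DOCK[:2],.26]).astype(int); print(u,v)
snap('held',[("scene",(u[0]-45,u[1]-34,90,68)),("top",(v[0]-45,v[1]-34,90,68))])
E
```

```text
closed clk 5.37 tcp [0.5236 0.2449 0.1146] F [ 1.2 -0.8  0.3] T [-0.3   0.14 -0.07] w 0.311
lift clk 6.52 tcp [0.5232 0.2449 0.1739] F [-0.9 -0.  -1.7] T [-0.32  0.4  -0.01] w 0.312
up clk 7.53 tcp [0.5229 0.2449 0.3027] F [ 0.2 -0.8 -2.7] T [-0.35  0.45 -0.01] w 0.313
[373 230] [173 214]
```

View pics/held.png

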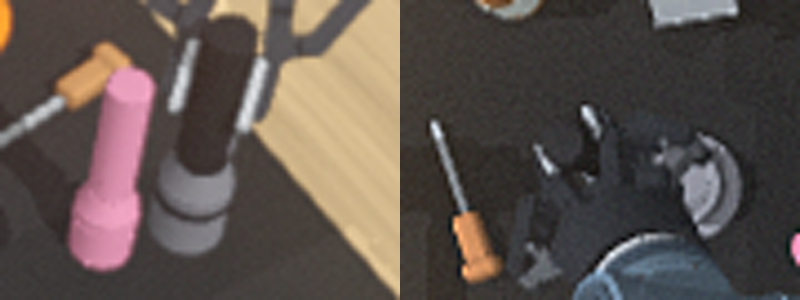

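```bash
python3 - <<'E'
from h import *
np.set_printoptions(precision=2,suppress=True)
for z in(.196,.356): print(z,(proj('scene',[*DOCK[:2],z])-[328,196]+.4)*4.44)
for z in(.196,.356): print(z,(proj('scene',[DOCK[0]+.005,DOCK[1],z])-[328,196]+.4)*4.44,(proj('scene',[DOCK[0],DOCK[1]+.005,z])-[328,196]+.4)*4.44)
E
```

```text
0.196 [185.69 226.63]
0.356 [231.54  31.07]
0.196 [178.03 230.21] [191.07 233.28]
0.356 [223.13  34.75] [237.62  37.94]
```

Held upright as predicted (tail at crop (230,35) against predicted (231,31)). Now to the plate.

```bash
python3 - <<'E'
from st import *
p=env.state()['tool_pos']; env.servo_line(p+[0,0,.06],rate=.15)
a=N*.5+np.array([0,0,.5])
env.move_to(*tool([.58,0,.27],a,az(50),1)); say('mid')
env.move_to(*tool(DOT+.15*N,N,az(60),1)); say('pre')
p,r=tool(DOT+.05*N,N,az(60),1)
env.servo_line(p,r,rate=.06,guard=8); env.dwell(.4); say('photo'); print(p, (R.from_rotvec(env.state()['ee_rot']).inv()*R.from_rotvec(r)).magnitude())
snap('photo1',[("scene",(185,120,80,75)),("top",(305,145,80,75))])
E
```

```text
mid clk 9.18 tcp [ 0.5716 -0.0051  0.3763] F [ 0.1  0.6 -2.4] T [-0.49  0.44  0.02] w 0.313
pre clk 10.38 tcp [ 0.5972 -0.311   0.3385] F [-0.9  0.2 -1. ] T [-0.61  0.47  0.02] w 0.313
photo clk 12.59 tcp [ 0.6292 -0.2806  0.2487] F [ 0.2 -0.1 -2.5] T [-0.68  0.42  0.03] w 0.309
[ 0.62919703 -0.28057832  0.24866125] 9.206937987760973e-05
```

View pics/photo1.png

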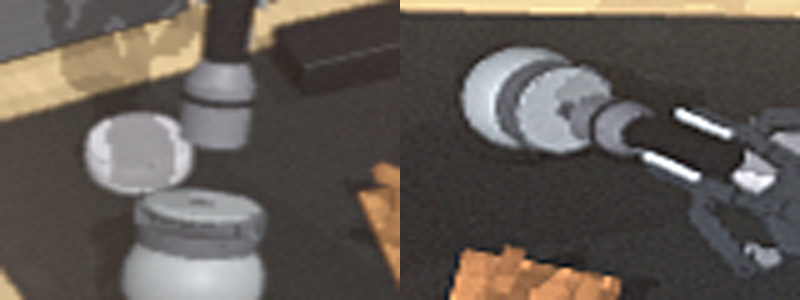

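```bash
python3 - <<'E'
from h import *
np.set_printoptions(precision=1,suppress=True)
for n,(u,v),dx in(("scene",(185,120),0),("top",(305,145),400)):
    for d in(0,.05,.095,.11,.172): print(n,d,(proj(n,DOT+d*N)-[u,v]+.4)*[5,4]+[dx,0])
im=cv2.imread('pics/photo1.png')
cv2.imwrite('pics/photo1b.png',np.hstack([cv2.resize(im[:,100:300],(400,600),interpolation=2),cv2.resize(im[50:200,540:740],(400,300),interpolation=2).repeat(2,0)]))
E
```

```text
scene 0 [204.4 204. ]
scene 0.05 [213.1 139.3]
scene 0.095 [221.1  79.7]
scene 0.11 [223.8  59.5]
scene 0.172 [235.3 -25.6]
top 0 [566.6 108.9]
top 0.05 [601.3 119.1]
top 0.095 [634.6 128.9]
top 0.11 [646.2 132.3]
top 0.172 [696.7 147.1]
```

View pics/photo1b.png

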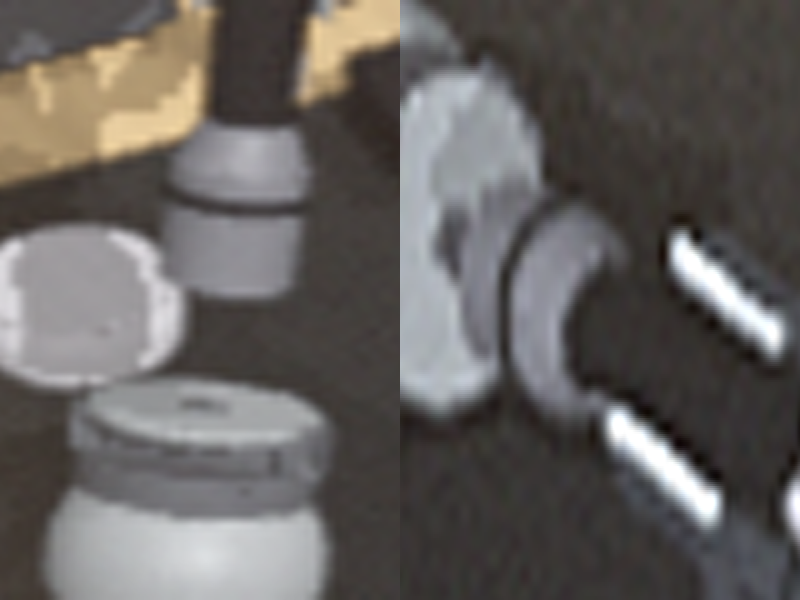

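In the scene view the axis passes about 1 px (roughly 2–3 mm) right of the dot, and in the top view it passes through it. The lens-to-handle direction and the distance match prediction. I'll nudge by 1.5 mm, hold still for the photo, then retreat and go above the cradle.

```bash
python3 - <<'E'
from st import *
d=np.array([.0013,-.0009,0])+.001*N
p,r=tool(DOT+.05*N+d,N,az(60),1)
env.servo_line(p,r,rate=.03); env.dwell(.3); say('hold'); env.dwell(2.8); say('held')
env.servo_line(tool(DOT+.16*N,N,az(60),1)[0],r,rate=.12); say('back')
l=lay(.14); 
env.move_to(*tool(*l,0)); say('above'); 
l=lay(.03); env.servo_line(*tool(*l,0),rate=.08,guard=8); env.dwell(.3); say('low')
snap('lay1',[("scene",(232,138,80,60)),("top",(300,182,80,60))])
for n,(u,v),dx in(("scene",(232,138),0),("top",(300,182),400)):
    for k in(0,.045,.06,.16): print(n,k,np.round((proj(n,l[0]+k*l[1])-[u,v]+.4)*5+[dx,0]))
E
```

```text
hold clk 13.24 tcp [ 0.6302 -0.2818  0.2495] F [-0.7 -1.  -1. ] T [-0.7   0.37 -0.02] w 0.310
held clk 16.04 tcp [ 0.6302 -0.2818  0.2496] F [-0.1  0.2 -1.8] T [-0.58  0.43 -0.01] w 0.310
back clk 17.10 tcp [ 0.5933 -0.3154  0.3455] F [ 0.2  0.7 -2.2] T [-0.69  0.4   0.02] w 0.312
above clk 17.84 tcp [ 0.5169 -0.2871  0.1798] F [-0.2 -1.1 -1.8] T [-0.52  0.05 -0.01] w 0.312
low clk 18.98 tcp [ 0.5157 -0.2862  0.1157] F [ 0.2 -0.  -0.8] T [-0.48  0.04 -0.03] w 0.311
scene 0 [218. 174.]
scene 0.045 [199. 122.]
scene 0.06 [192. 105.]
scene 0.16 [152.  -1.]
top 0 [494. 160.]
top 0.045 [562. 177.]
top 0.06 [585. 183.]
top 0.16 [737. 221.]
```

View pics/lay1.png

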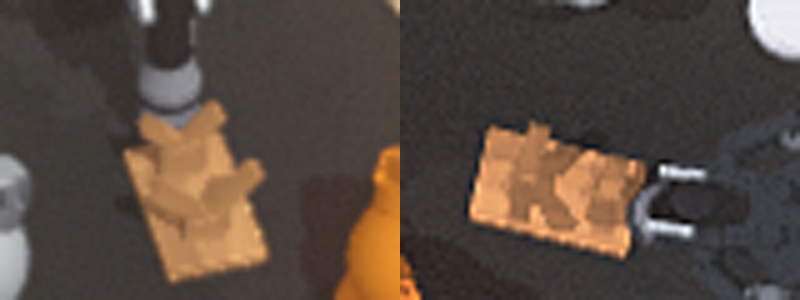

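That shows a mistake of mine. The half-turn flag mirrors the off-axis camera, so it is still hanging upright at top-crop (650,210), and the guard stopped it lightly on the edge of the cradle base. I'll lift, flip the wrist to the correct branch, and check for slip.

```bash
python3 - <<'E'
from st import *
p=env.state()['tool_pos']
env.servo_line(p+[0,0,.2],rate=.15); say('up')
l=lay(.24); q=env.ik(*tool(*l,1)); print(q)
env.move_to(*tool(*l,1)); say('flip')
l=lay(.10); env.servo_line(*tool(*l,1),rate=.12,guard=8); env.dwell(.3); say('above')
snap('lay2',[("scene",(232,118,80,60)),("top",(300,182,80,60))])
for n,(u,v),dx in(("scene",(232,118),0),("top",(300,182),400)):
    for k in(0,.045,.06,.16): print(n,k,np.round((proj(n,l[0]+k*l[1])-[u,v]+.4)*5+[dx,0]))
E
```

```text
up clk 20.56 tcp [ 0.5153 -0.2858  0.3144] F [ 0.5  0.4 -1.8] T [-0.5   0.12  0.01] w 0.307
[-0.94169745  0.29753297  1.54353937  0.58645726  1.83067857  2.42528156]
flip clk 23.18 tcp [ 0.5163 -0.2871  0.2795] F [ 0.4 -0.3 -2.8] T [-0.62  0.21 -0.04] w 0.314
above clk 24.80 tcp [ 0.5164 -0.2872  0.1398] F [ 0.1 -0.7 -1.6] T [-0.53  0.1   0.01] w 0.311
scene 0 [218. 188.]
scene 0.045 [198. 137.]
scene 0.06 [192. 120.]
scene 0.16 [150.  13.]
top 0 [503. 149.]
top 0.045 [575. 167.]
top 0.06 [599. 173.]
top 0.16 [759. 213.]
```

View pics/lay2.png

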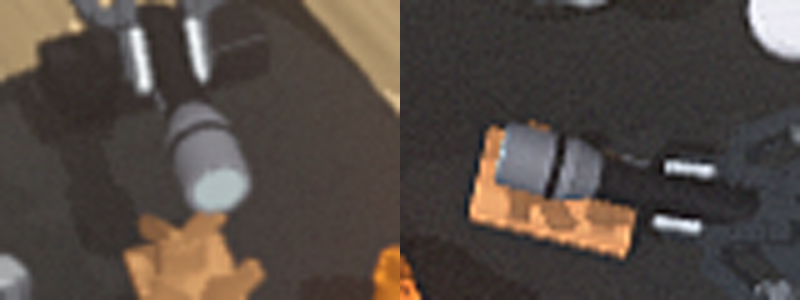

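The camera now lies level and matches prediction: lens at scene-crop (219,190) against (218,188), and top about (501,151) against (503,149). Lowering slowly with a guard.

```bash
python3 - <<'E'
from st import *
def line(up,rate,g=None):
    p,r=tool(*lay(up),1); h=env.servo_line(p,r,rate=rate,guard=g); env.dwell(.2)
    say(f'up {up} hit {h} err {np.round((env.state()["tool_pos"]-p)*1e3,1)}mm'); return h
line(.02,.08,8) 
line(-.004,.012,4)
E
```

```text
up 0.02 hit False err [ 0.2 -0.2  0.5]mm clk 26.25 tcp [ 0.5165 -0.2874  0.0599] F [-0.2 -0.1 -2.2] T [-0.61  0.11  0.03] w 0.312
up -0.004 hit True err [ 0.7 -0.1  6.2]mm clk 27.83 tcp [ 0.517  -0.2872  0.0416] F [ 2.1 -1.5  4.2] T [ 0.   -0.27 -0.38] w 0.311
```

```bash
python3 - <<'E'
from st import *
s=env.state(); p=s['tool_pos']; q=p-az(YAW+90)*.0012+[0,0,.0003]
env.servo_line(q,rate=.01); env.dwell(.2); say('shift')
h=env.servo_line(q-[0,0,.005],rate=.01,guard=4); env.dwell(.2); say(f'down {h}')
print('axis height',env.state()['tool_pos'][2]+BACK*np.sin(TH))
E
```

```text
shift clk 28.43 tcp [ 0.5177 -0.2872  0.0414] F [-1.2 -1.  -1.8] T [-0.63  0.14  0.04] w 0.313
down True clk 28.89 tcp [ 0.5177 -0.2872  0.0409] F [-0.4 -2.2  4.5] T [ 0.21 -0.19 -0.11] w 0.311
axis height 0.05643965996970353
```

Lateral force is gone, with about 6 N of support and the axis at 56 mm, so it is seated. Releasing gently, retreating along the tool axis and checking.

```bash
python3 - <<'E'
from st import *
for w in(.36,.45,.6,.75): env.command_gripper(w,effort=20)
env.dwell(.3); say('open')
s=env.state(); z=R.from_rotvec(s['ee_rot']).as_matrix()[:,2]
h=env.servo_line(s['tool_pos']-.1*z,rate=.08,guard=8); say(f'out {h}')
env.servo_line(env.state()['tool_pos']+[0,-.03,.12],rate=.15); env.dwell(.3); say('clear')
a=env.capture("scene");b=env.capture("top"); cv2.imwrite("pics/end_s.png",a);cv2.imwrite("pics/end_t.png",b)
f=lambda im,u,v,w,h,W,H:cv2.resize(im[v:v+h,u:u+w],(W,H),interpolation=2)
top=np.hstack([f(a,232,138,80,60,400,300),f(b,300,182,80,60,400,300)])
bot=np.hstack([f(a,150,110,300,225,400,300),f(b,100,130,320,240,400,300)])
cv2.imwrite("pics/end.png",np.vstack([top,bot]))
l=lay()
for n,(u,v),dx in(("scene",(232,138),0),("top",(300,182),400)):
    for k in(0,.06,.16): print(n,k,np.round((proj(n,l[0]+k*l[1])-[u,v]+.4)*5+[dx,0]))
# change against the first pictures
for n,im in(("scene",a),("top",b)):
    d=cv2.absdiff(im,cv2.imread(f"pics/{n}0.png")).max(2); m=cv2.morphologyEx((d>45).astype(np.uint8),2,np.ones((2,2)))
    k,_,st,_=cv2.connectedComponentsWithStats(m); print(n,[tuple(map(int,x)) for x in st[1:] if x[4]>12])
E
```

```text
open clk 30.23 tcp [ 0.5173 -0.2868  0.0401] F [-0.7  0.1 -0.9] T [-0.29  0.04  0.03] w 0.751
out False clk 31.63 tcp [ 0.5013 -0.3553  0.1101] F [-0.5  0.1 -0.6] T [-0.33  0.09 -0.01] w 0.745
clear clk 32.90 tcp [ 0.5012 -0.385   0.2295] F [1.1 0.7 0. ] T [-0.32  0.09 -0.03] w 0.749
scene 0 [218. 208.]
scene 0.06 [192. 140.]
scene 0.16 [152.  34.]
top 0 [490. 164.]
top 0.06 [579. 187.]
top 0.16 [728. 225.]
scene [(213, 0, 191, 193, 8842), (328, 0, 48, 14, 430), (376, 0, 117, 159, 5935), (555, 0, 5, 6, 22), (492, 63, 68, 61, 1857), (397, 83, 13, 8, 67), (455, 88, 3, 8, 17), (232, 92, 9, 22, 78), (409, 97, 6, 8, 21), (392, 98, 5, 8, 20), (485, 98, 8, 2, 16), (404, 112, 8, 4, 22), (486, 135, 7, 7, 38), (422, 157, 4, 6, 18), (264, 161, 18, 24, 272), (456, 166, 8, 11, 26), (260, 170, 4, 6, 18), (407, 171, 114, 136, 3342), (434, 181, 16, 12, 113), (355, 276, 13, 5, 49), (353, 283, 11, 8, 44), (366, 282, 3, 5, 13)]
top [(116, 205, 398, 215, 30828), (318, 211, 31, 16, 329), (181, 215, 20, 14, 172), (391, 237, 12, 4, 32), (546, 242, 6, 25, 104), (103, 265, 6, 4, 15), (0, 339, 76, 81, 2967), (353, 367, 67, 53, 2567), (253, 385, 14, 8, 40), (346, 398, 7, 4, 15), (344, 402, 6, 5, 19), (271, 407, 4, 7, 14), (277, 410, 8, 10, 44)]
```

View pics/end.png

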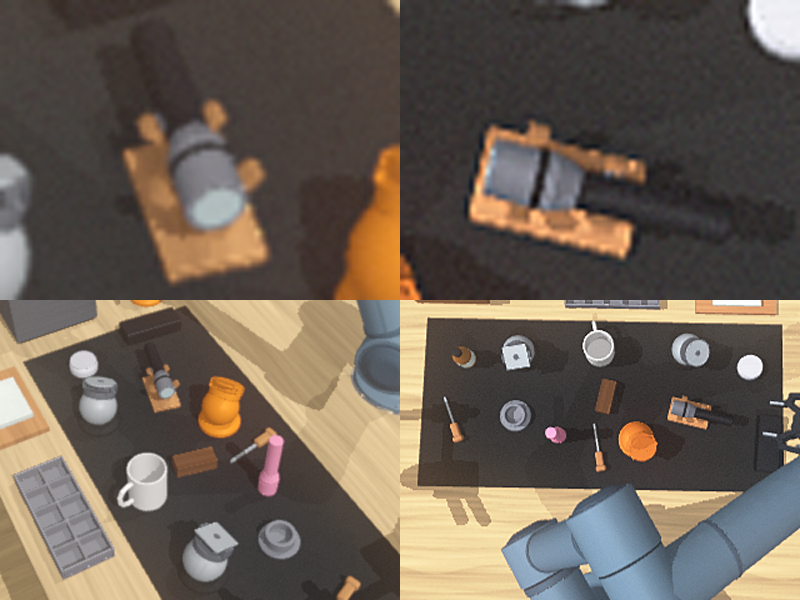

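The camera lies in both Vs, lens at scene-crop (219,207) against predicted (218,208), and top left edge about (487,168) against (490,164). The dock is empty. Differences from the first pictures appear only at the dock, the cradle, the arm and shadows. Handing in.

```bash
python3 -c "
from plant import env
env.job_done(); print(env.state()['clock'])"
```

```text
the job is handed in; nothing more can be done
the job is handed in; nothing more can be done
```

I took the camera from its dock, held it over the round plate, laid it in the wooden rest and handed the job in. The clock was about 33 s at the last check, against the 58 s limit.

**Photo:** The lens was about 5 cm from the plate and square to its estimated face (about 27° tilt). It stayed still for about 2.8 s. Before the hold, the two views disagreed slightly. The top view put the lens axis on the dot, and the scene view put it 2–3 mm to the side. I corrected by 1.5 mm and did not take another picture, so aim is probably good to a couple of millimetres.

**Mistake on the way:** My first move to the rest used the wrong half-turn of the wrist, so the camera arrived upright. It touched the edge of the rest's base lightly, and the 8 N guard stopped it. I lifted it, flipped the wrist and found no visible slip in the grip.

**Laying down:** The guard stopped the lowering at first touch, with a sideways force. I shifted the camera 1.2 mm and lowered again; it seated with about 6 N, and I opened the fingers in steps.

**Final pictures:** The camera lies in both Vs, lens head in the wide one, about 1 px from prediction. The dock is empty. Neither vise nor any loose object visibly moved, except that the case was partly hidden by the gripper in the top view.

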